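Square the instrument case into the corner stop

ROBOT

A 6-joint arm with a two-finger parallel gripper is mounted at the origin on the work surface. World frame = base frame: x ahead of the robot, y to its left, z up, the work surface at z = 0. Lengths are in m, angles in rad, forces in N, time in s.
With the tool pointing down it reaches from about 0.375 to 0.975 m from the base axis. Payload 3.8 kg.
Tool frame: the origin (TCP) lies on the centre line of the jaws, within the pads' length; the fingertips stand 14 mm ahead of it and the grasp point (between the pads) lies 5 mm behind it (bot.finger_overhang is the distance from the TCP to the fingertips, in m); y points along the fingers, x is the direction in which the jaws open and shut, and the axes are right-handed (so a half turn about y gives the same grasp; the last joint's range is limited). The gripper opens to 85 mm and grips with 20 to 120 N. Pads are 22 mm wide; open, the fingers measure 114 mm over their backs; the gripper's body (76 mm by 85 mm) begins 54 mm behind the grasp point. The pads swing forward as they close: fully open they stand 13 mm farther back than shut.
Start: joints at [-1.224, 0.264, 1.604, -0, 1.274, -0.037], TCP at [0.253, -0.626, 0.245] pointing down, gripper open.
Joint ranges: [-2.63, 2.63], [-0.94, 2.18], [0.31, 2.57], [-1.31, 4.45], [0, 2.66], [-2.55, 2.55]. Speed limits (rad/s): [2.57, 2.57, 3.14, 3.14, 3.14, 3.14].

INTERFACE

Orientations are given as a rotation vector (axis times angle).
In Python, from workcell import readout, read_camera, bot, spotter gives the robot as it stands.
- The arm moves only by the tool jog_arm, never from a script. Its argument "increments" is a list of rows, each a list of 7 numbers: the shift along the tool's x, y, z in m, then the turn, a rotation vector about the tool's x, y, z in rad, then the opening, from 0 (shut) to 1 (fully open). A call has 1 to 10 rows; each row shifts and turns the pose as measured when the row begins, along the tool's axes as they then stand; what a row does not reach is not made up. A row lasts 1/8 s, in which the tool goes at most 62.5 mm and 10.7 degrees, less where a joint would pass 70% of its speed; a pose out of reach is approached as far as the arm can. A call with a gripper value outside its range is refused whole. The fingers move at their own pace and stop on an object; "force" is the grip in N (left out, the last holds). Time passes only in rows, so rows that do not move let the fingers close. It gives the time, the measured TCP pose, the force and the opening at its end, in the units of the state.
- readout.read_state(): the state, without advancing time (a new reading comes with each control period).
- read_camera(name): name is "scene" or "top"; returns a dict with "img" (480x640x3 uint8, blue, green, red), "range_z" (480x640 float32, m along the optical axis (not along the pixel's ray), 0 where there is no reading), "fx", "fy", "cx", "cy" (pixels), "distortion" ([k1, k2, p1, p2, k3] as OpenCV has them; the pictures are not rectified), "world_from_camera" (4x4, takes a point from camera to world coordinates). Camera axes: x right, y down, z forward; pixel columns grow to the right and rows downward; lengths in m; the calibration is good to about 2 mm. A picture is of the moment at which its call begins.
- bot.finish_job(): hands the job in, once; it reports no verdict.
Trained networks look in a picture, given as the dict that the camera call returned (one of the last four; its "shot" number tells which), for a name from the list of things; names that differ only in an ending like _2 or _b are one class to them, and where a whole thing is asked for, a point or a joint stands for the part that bears it (a point fixed in the world has none). Each returns a list of dicts, best first, with "p" (0 to 1); they miss things now and then, are a little off and sometimes report something else, mostly with a low value. They report only what shows in the picture. A call takes as long as a camera call. They do not tell look-alikes from the thing itself.
- spotter.masks_of(picture, thing): "mask" (480x640 bool, what is visible of it) and "location" ([column, row] in pixels, amid what is visible of it).
- spotter.spot_point(picture, thing): "location" ([column, row] in pixels: a listed point, or the origin of a listed thing).
The state is a dict: "time": time; "q": joint angles; "joint_vel": joint speeds; "joint_torque": joint torques, N m; "tool_pos": TCP position; "tcp_rot": TCP orientation; "wrist_force": force on the tool from outside, world axes, zero at the start; "torque": the same for the moment, N m; "width": opening from 0.0 (shut) to 1.0 (fully open).
Only numpy, scipy, OpenCV 4.12 (cv2) and the standard library are available. Lean on these libraries where they do the work, as an engineer would, in place of code of your own. Each camera call takes 0.05 s, during which the arm holds its last target. There are 200 camera calls.

TASK

Push the larger of the two die-cast aluminium boxes along the bench mat into the inside corner of the L-shaped steel stop, so that one of its long sides lies flush along the stop's long bar and one end lies flush against the stop's short bar. Push it with the fingers only: it must stay flat on the mat, not be lifted or carried. Leave everything else on the mat where it is, and finish clear of the box.

Things in the scene. Friction and masses are not known exactly. Their poses are not given: they have to be found in the camera images.
- case: The larger die-cast aluminium box, loose on the mat: 94 mm along its x, 120 mm along its y (the long way), 40 mm high, 0.2 to 0.45 kg, upright sides, edges rounded 3 mm. Origin at the centre of its underside, z up. It starts nearer the robot than the stop's long bar, its long sides within about 30 degrees of that bar.
- case_center (a point): The centre of the larger box, half-way up (20 mm above its underside), same axes as the box.
- stop: L-shaped steel stop fixed on the mat, bars 14 mm thick, 26 mm high. Origin at its inside corner at the level of the mat's top. Long bar: inner face is the plane x = 0, from the corner 360 mm towards -y. Short bar: inner face is the plane y = 0, from the corner 70 mm towards -x. Its +x points roughly away from the robot, its +y roughly to the robot's left. The box belongs on the -x, -y side.
- stop_seat (a point): Fixed point on the mat's top where the centre of the larger box's underside lies when fully seated: x = -47 mm, y = -60 mm in the stop's frame, same axes as the stop; the seated box's y axis is parallel to the stop's. The mat is a fixed rubber sheet 3 mm thick (its top at z = 0.003) under the whole work area.
- small_case: Smaller die-cast aluminium box, 52 x 64 x 34 mm high, loose; a bystander. Origin at the centre of its underside.
- heatsink: Finned aluminium heat sink, 60 x 60 x 33 mm high, loose; a bystander. Origin at the centre of its underside.
- spool: Metal spool standing on end, 54 mm across its flanges, 44 mm high, loose; a bystander. Origin at the centre of its underside.
- jar: Small amber glass jar, 50 mm across, 45 mm high, loose, to the left of the stop; a bystander. Origin at the centre of its underside.
- meter: Handheld multimeter lying on its back, 150 mm along its x, 78 mm along its y, 36 mm high, loose, at the right of the mat; a bystander. Origin at the centre of its underside.
Not all that is in view belongs to the job. What is shaped like the case but red or turquoise is not meant.

How it is judged:
By the outcome, as a careful person would: the job done as asked, in the order asked, and still so for the second after the job is handed in, with the robot touching nothing.
It also fails if it takes over 67 s, if anything falls off the work surface, if the arm or the gripper's body presses on something with over 40 N, if the wrist force passes 120 N, or if a joint passes its speed limit or range.

## Working session

There is one attempt and no reset: what is moved stays moved. The work goes in short steps, Python scripts to look and compute and a tool call to move; the robot and the scene stay as the last step left them, time stands still between calls to the robot, and variables do not carry over. Pictures are saved under pics/ and viewed, about 8 in all and at most 12, crops included, and the job is handed in when it is done.

Besides the shell and the picture viewer there is one more tool, called after "Request:" as a command line: name --pt "numbers of a row" for each row, then --argument value for the rest. jog_arm: Moves the arm, as the interface text tells. Its arguments: {"type":"object","properties":{"increments":{"type":"array"},"force":{"type":"number"}},"required":["increments"]}

```bash
mkdir -p pics; ls; python3 - <<'E'
from workcell import readout, read_camera, bot, spotter
import cv2, numpy as np
for n in ["top","scene"]:
    p=read_camera(n); cv2.imwrite(f"pics/{n}0.png",p["img"])
    print(n,p["fx"],p["distortion"],np.round(p["world_from_camera"],3).tolist())
    for t in ["case","stop","small_case","heatsink","spool","jar","meter"]:
        print(t,[(round(d["p"],2),np.round(d["location"]).tolist(),int(d["mask"].sum())) for d in spotter.masks_of(p,t)[:4]])
    for t in ["case_center","stop_seat","stop"]:
        print(t,[(round(d["p"],2),np.round(d["location"]).tolist()) for d in spotter.spot_point(p,t)[:4]])
print(readout.read_state())
E
```

```text
pics
top 618.7681494609078 [0.00169574 0.         0.         0.         0.        ] [[0.011, -0.978, 0.207, 0.116], [-1.0, -0.01, 0.007, -0.122], [-0.005, -0.207, -0.978, 1.757], [0.0, 0.0, 0.0, 1.0]]
case [(0.9, [329.0, 241.0], 1460), (0.88, [390.0, 326.0], 853), (0.88, [386.0, 152.0], 1383), (0.64, [174.0, 344.0], 1668)]
stop [(0.94, [260.0, 175.0], 1087)]
small_case [(0.8, [193.0, 246.0], 444), (0.61, [418.0, 258.0], 476)]
heatsink [(0.55, [418.0, 257.0], 503)]
spool [(0.82, [153.0, 201.0], 366)]
jar [(0.66, [179.0, 158.0], 286)]
meter [(0.86, [434.0, 198.0], 1452)]
case_center [(0.89, [396.0, 335.0]), (0.89, [509.0, 251.0]), (0.88, [388.0, 156.0]), (0.8, [324.0, 241.0])]
stop_seat []
stop [(0.77, [215.0, 181.0])]
scene 482.94221290866267 [-0.04615058  0.          0.          0.          0.        ] [[-0.427, 0.771, -0.472, 1.048], [0.904, 0.362, -0.228, 0.144], [-0.005, -0.525, -0.851, 1.065], [0.0, 0.0, 0.0, 1.0]]
case [(0.92, [298.0, 152.0], 1409), (0.91, [508.0, 220.0], 1705), (0.72, [155.0, 175.0], 1567), (0.71, [322.0, 247.0], 1863)]
stop [(0.56, [360.0, 346.0], 1916)]
small
[... 280 characters left out ...]
, 251.0])]
stop_seat []
stop [(0.81, [418.0, 368.0])]
{'time': 1.1, 'q': array([-1.22390016e+00,  2.63893359e-01,  1.60399171e+00, -9.13868112e-06,
        1.27371868e+00, -3.69003097e-02]), 'joint_vel': array([-0.0001153 ,  0.00097078,  0.00158991, -0.00080495, -0.00020966,
       -0.0007933 ]), 'joint_torque': array([-9.86095220e-04, -5.15085876e+01, -3.67735934e+01, -1.36464137e-04,
        1.08885331e-03,  7.97309866e-06]), 'tool_pos': array([ 0.25274225, -0.62588865,  0.24528868]), 'tcp_rot': array([-1.36667473,  0.9220174 , -0.92199412]), 'wrist_force': array([-0.49928533,  0.7374905 ,  0.21399771]), 'torque': array([-0.01128097,  0.00161591,  0.00768645]), 'width': 1.0014790110839358}
```

```bash
python3 - <<'E'
import cv2
a=cv2.imread("pics/top0.png")[100:400,110:510]
cv2.imwrite("pics/topcrop.png",cv2.resize(a,(800,600),interpolation=cv2.INTER_CUBIC))
E
```

```text
(no output)
```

View pics/topcrop.png

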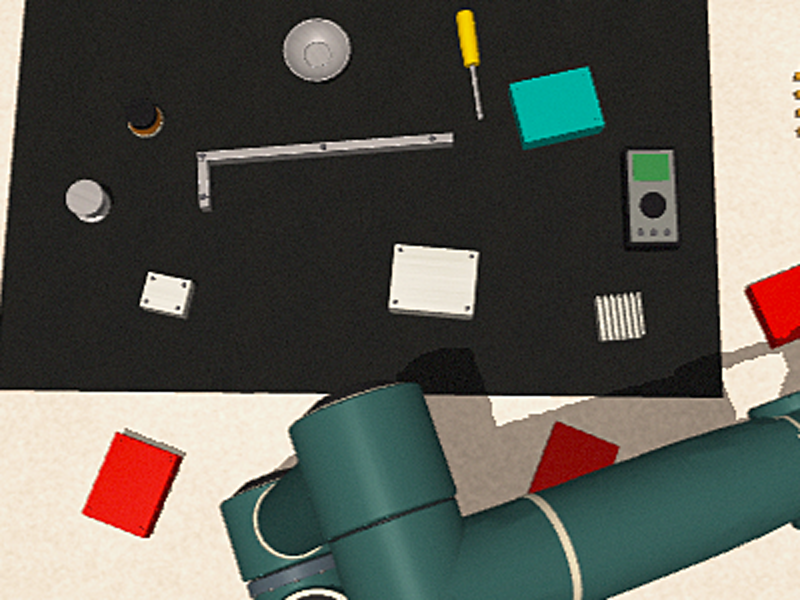

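View pics/scene0.png

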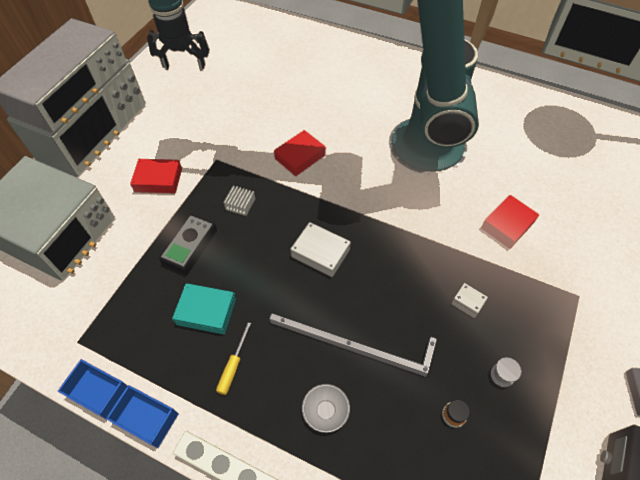

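The top view (crop is 2x, offset 110,100) shows the white case at about (329,241). Candidates for "case": white (329,241), turquoise (386,152), red (390,326), red (174,344), red (509,251). The small white box at (193,246) is small_case. By the description, I take the white one at (329,241). The L stop's inside corner is near (215,180). The scene view agrees, with the case at (322,247).

```bash
cat > h.py <<'E'
from workcell import readout, read_camera, bot, spotter
import cv2, numpy as np
from scipy.optimize import least_squares
def cloud(p):
    v,u=np.nonzero(p["range_z"]>0); z=p["range_z"][v,u]
    K=np.array([[p["fx"],0,p["cx"]],[0,p["fy"],p["cy"]],[0,0,1.]])
    n=cv2.undistortPoints(np.c_[u,v].astype(float)[:,None],K,np.array(p["distortion"]))[:,0]
    c=np.c_[n*z[:,None],z]; T=p["world_from_camera"]
    return np.c_[u,v],c@T[:3,:3].T+T[:3,3]
def wmask(p,mask):
    px,w=cloud(p); return w[mask[px[:,1],px[:,0]]]
def white(p,m):
    px=p["img"][m].astype(int); return np.median(px.max(1)-px.min(1))<25
def case_pose(p,verbose=False):
    """centre x,y and yaw of case y axis (rad, mod pi) from top-face points"""
    best=None
    for d in spotter.masks_of(p,"case"):
        if white(p,d["mask"]) and d["mask"].sum()>900: best=d;break
    if best is None: return None
    w=wmask(p,cv2.dilate(best["mask"].astype(np.uint8),np.ones((3,3)))>0)
    zt=np.median(w[w[:,2]>.03][:,2]); t=w[abs(w[:,2]-zt)<.006]
    (cx,cy),(a,b),ang=cv2.minAreaRect((t[:,:2]*1000).astype(np.float32))
    yaw=np.radians(ang if a>b else ang+90)
    return cx/1000,cy/1000,(yaw)%np.pi,a,b,zt
def stop_pose(p):
    d=spotter.masks_of(p,"stop")[0]
    w=wmask(p,cv2.dilate(d["mask"].astype(np.uint8),np.ones((3,3)))>0)
    t=w[(w[:,2]>.02)&(w[:,2]<.04)][:,:2]
    # fit L: fraction of top points inside bars, via signed distance to outline
    def res(q):
        c,s=np.cos(q[2]),np.sin(q[2]); l=(t-q[:2])@np.array([[c,-s],[s,c]])
        def box(x0,x1,y0,y1):
            return np.hypot(np.maximum(0,np.maximum(x0-l[:,0],l[:,0]-x1)),np.maximum(0,np.maximum(y0-l[:,1],l[:,1]-y1)))
        # distance to bar centre lines 
        cl=np.hypot(l[:,0]-.007,np.maximum(0,np.maximum(-.36-l[:,1],l[:,1]-.014)))
        cs=np.hypot(l[:,1]-.007,np.maximum(0,np.maximum(-.07-l[:,0],l[:,0]-.014)))
        return np.minimum(cl,cs)
    r=min((least_squares(res,[t[:,0].max()-.02,t[:,1].max()-.02,a],loss="soft_l1",f_scale=.004,x_scale=[.01,.01,.1]) for a in (-.3,-.1,.1,.3)),key=lambda r:r.cost)
    return r.x,np.sqrt(np.mean(r.fun**2)),len(t)
E
python3 - <<'E'
from h import *
for n in ["top","scene"]:
    p=read_camera(n)
    print(n,"case",np.round(case_pose(p),4)); print(" stop",stop_pose(p))
    for t in ["small_case","heatsink","spool","jar","meter"]:
        for d in spotter.masks_of(p,t)[:1]:
            w=wmask(p,d["mask"]); w=w[w[:,2]>.02]; print(t,np.round(d["p"],2),np.round([w[:,:2].min(0),w[:,:2].max(0)],3).tolist())
    if n=="top": cv2.imwrite("pics/c.png",cv2.resize(p["img"][190:290,270:390],(720,600),interpolation=cv2.INTER_CUBIC))
from scipy.spatial.transform import Rotation as R
s=readout.read_state(); print(np.round(R.from_rotvec(s["tcp_rot"]).as_matrix(),3))
E
```

```text
top case [ 4.78200e-01 -1.25300e-01  1.48550e+00  1.19784e+02  9.60545e+01
  4.29000e-02]
 stop (array([0.65411876, 0.20514014, 0.08900438]), np.float64(0.004710834344108837), 805)
small_case 0.97 [[0.425, 0.22], [0.486, 0.289]]
heatsink 0.77 [[0.398, -0.42], [0.459, -0.357]]
spool 0.56 [[0.565, 0.35], [0.62, 0.401]]
jar 0.55 [[0.698, 0.28], [0.743, 0.323]]
meter 0.69 [[0.528, -0.477], [0.683, -0.397]]
scene case [ 4.798000e-01 -1.292000e-01  1.486200e+00  1.212934e+02  9.619410e+01
  4.350000e-02]
 stop (array([0.65853973, 0.2016822 , 0.08663261]), np.float64(0.004485142338452879), 1407)
small_case 0.88 [[0.425, 0.215], [0.49, 0.286]]
heatsink 0.64 [[0.398, -0.425], [0.466, -0.36]]
spool 0.9 [[0.568, 0.345], [0.62, 0.399]]
jar 0.69 [[0.701, 0.277], [0.747, 0.322]]
meter 0.56 [[0.531, -0.484], [0.683, -0.401]]
[[ 0.374  0.     0.927]
 [-0.927  0.     0.374]
 [-0.    -1.     0.   ]]
```

View pics/c.png

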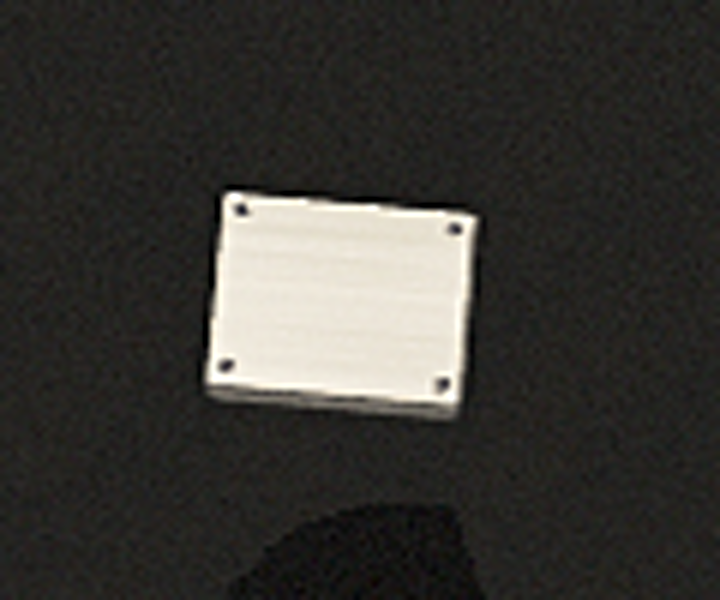

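The crop confirms a plain white aluminium box with corner screws. In world coordinates the case is at (0.479,-0.127) with yaw -4.9°. The stop corner is at (0.656,0.203) with yaw +5.0°. The plan is to push the end along +y_s, which also squares it, then push along +x_s to the long bar, then along +y_s to the short bar.

Request:
jog_arm --pt "-0.028 0 0.037 0 0 0 0.6" --pt "-0.028 0 0.037 0 0 0 0.6" --pt "-0.028 0 0.037 0 0 0 0.6" --pt "-0.028 0 0.037 0 0 0 0.6" --pt "-0.028 0 0.037 0 0 0 0.6" --pt "-0.028 0 0.037 0 0 0 0.6" --pt "-0.028 0 0.037 0 0 0 0.6" --pt "-0.028 0 0.037 0 0 0 0.6" --pt "-0.028 0 0.037 0 0 0 0.6" --pt "-0.028 0 0.037 0 0 0 0.6"

```text
time: 3.15
tool_pos: [0.4974, -0.2198, 0.2463]
tcp_rot: [-1.365, 0.923, -0.932]
wrist_force: [1.3, -1.0, 0.1]
width: 0.602
```

Request:
jog_arm --pt "0 0 0 0 -0.18 0 0.6" --pt "0 0 0 0 -0.18 0 0.6" --pt "0 0 0 0 -0.18 0 0.6" --pt "0 0 0 0 -0.18 0 0.6" --pt "0 0 0 0 -0.18 0 0.6" --pt "0 0 0 0 -0.18 0 0.6" --pt "0 0 0 0 -0.18 0 0.6" --pt "0 0 0 0 0 0 0.6"

```text
time: 4.15
tool_pos: [0.4997, -0.2153, 0.2475]
tcp_rot: [-1.574, -0.093, 0.082]
wrist_force: [-0.3, 0.1, -0.3]
width: 0.604
```

```bash
cat >> h.py <<'E'
from scipy.spatial.transform import Rotation as R
S=np.array([.656,.2035]);SY=.088
def sf(xy): 
    c,s=np.cos(SY),np.sin(SY); return (np.array(xy)-S)@np.array([[c,-s],[s,c]])
def rep():
    s=readout.read_state(); M=R.from_rotvec(s["tcp_rot"]).as_matrix()
    print("t",round(s["time"],2),"tcp stop-frame mm",np.round(1000*sf(s["tool_pos"][:2]),1),"z",np.round(s["tool_pos"][2]*1000,1),
      "toolx angle rel stop deg",np.round(np.degrees(np.arctan2(M[1,0],M[0,0])-SY),2),"down",np.round(M[:,1],3),"F",np.round(s["wrist_force"],1),"w",round(s["width"],2))
def rc():
    for n in ["top","scene"]:
        c=case_pose(read_camera(n))
        if c is not None: print(n,"case in stop mm",np.round(1000*sf(c[:2]),1),"yaw deg",round(np.degrees(c[2]-np.pi/2-SY),2),np.round(c[3:],3))
E
python3 -c "
from h import *
rep()"
```

```text
t 4.15 tcp stop-frame mm [-192.5 -403.5] z 247.5 toolx angle rel stop deg 1.34 down [ 0.007 -0.004 -1.   ] F [-0.3  0.1 -0.3] w 0.6
```

Request:
jog_arm --pt "-0.016 0 -0.014 0 0.023 0 0.6" --pt "0 0.04 0 0 0 0 0.6" --pt "0 0.04 0 0 0 0 0.6" --pt "0 0.04 0 0 0 0 0.6" --pt "0 0.04 0 0 0 0 0.6" --pt "0 0.03 0 0 0 0 0.6" --pt "0 0.02 0 0 0 0 0.6" --pt "0 0 0 0 0 0 0.6"

```text
time: 5.15
tool_pos: [0.4894, -0.2341, 0.0346]
tcp_rot: [-1.578, -0.055, 0.035]
wrist_force: [-0.2, -0.4, 0.3]
width: 0.601
```

```bash
python3 -c "
from h import *
rep()"
```

```text
t 5.15 tcp stop-frame mm [-204.4 -421.3] z 34.6 toolx angle rel stop deg -1.77 down [ 0.013 -0.008 -1.   ] F [-0.2 -0.4  0.3] w 0.6
```

Request:
jog_arm --pt "-0.004 0.01 0 0.008 -0.031 0.013 0.6" --pt "0 0 0.01 0 0 0 0.6" --pt "0 0 0.01 0 0 0 0.6" --pt "0 0 0.008 0 0 0 0.6" --pt "0 0 0.008 0 0 0 0.6" --pt "0 0 0.008 0 0 0 0.6" --pt "0 0 0.008 0 0 0 0.6" --pt "0 0 0.008 0 0 0 0.6" --pt "0 0 0.008 0 0 0 0.6" --pt "0 0 0 0 0 0 0.6"

```text
time: 6.4
tool_pos: [0.4825, -0.1635, 0.0283]
tcp_rot: [-1.574, -0.074, 0.064]
wrist_force: [-0.1, 0.0, 0.8]
width: 0.598
```

```bash
python3 -c "
from h import *
rep();rc()"
```

```text
t 6.4 tcp stop-frame mm [-205.  -350.4] z 28.3 toolx angle rel stop deg -0.0 down [ 0.007 -0.004 -1.   ] F [-0.1  0.   0.8] w 0.6
scene case in stop mm [-212.5 -282. ] yaw deg -0.03 [9.60720e+01 1.23464e+02 4.30000e-02]
```

Request:
jog_arm --pt "0 0.003 0.008 0.004 0 0.007 0.6" --pt "0 0 0.009 0 0 0 0.6" --pt "0 0 0.009 0 0 0 0.6" --pt "0 0 0.009 0 0 0 0.6" --pt "0 0 0.009 0 0 0 0.6" --pt "0 0 0.009 0 0 0 0.6" --pt "0 0 0.009 0 0 0 0.6" --pt "0 0 0.009 0 0 0 0.6" --pt "0 0 0.009 0 0 0 0.6" --pt "0 0 0.009 0 0 0 0.6"

```text
time: 7.85
tool_pos: [0.4756, -0.0715, 0.0258]
tcp_rot: [-1.574, -0.069, 0.067]
wrist_force: [0.3, -3.2, 1.7]
width: 0.604
```

```bash
python3 -c "
from h import *
rep();rc()"
```

```text
t 7.85 tcp stop-frame mm [-203.9 -258.1] z 25.8 toolx angle rel stop deg -0.06 down [ 0.001 -0.004 -1.   ] F [ 0.3 -3.2  1.7] w 0.6
scene case in stop mm [-212.5 -189.6] yaw deg -0.17 [9.80950e+01 1.18873e+02 4.30000e-02]
```

Request:
jog_arm --pt "0 0 0.01 0.004 0 0 0.6" --pt "0 0 0.01 0 0 0 0.6" --pt "0 0 0.01 0 0 0 0.6" --pt "0 0 0.01 0 0 0 0.6" --pt "0 0 0.01 0 0 0 0.6" --pt "0 0 0.01 0 0 0 0.6" --pt "0 0 0.01 0 0 0 0.6" --pt "0 0 0.01 0 0 0 0.6" --pt "0 0 0.01 0 0 0 0.6" --pt "0 0 0.008 0 0 0 0.6"

```text
time: 9.3
tool_pos: [0.4659, 0.032, 0.0254]
tcp_rot: [-1.569, -0.068, 0.068]
wrist_force: [0.4, -2.7, 0.3]
width: 0.601
```

Request:
jog_arm --pt "0 0 0 0 0 0 0.6" --pt "0 0 -0.02 0 0 0 0.6" --pt "0 0 -0.02 0 0 0 0.6" --pt "0 -0.03 0 0 0 0 0.9" --pt "0 -0.03 0 0 0 0 0.9"

```text
time: 9.93
tool_pos: [0.4654, -0.0066, 0.0829]
tcp_rot: [-1.565, -0.06, 0.075]
wrist_force: [-0.7, -0.1, 0.1]
width: 0.899
```

```bash
python3 -c "
from h import *
rep();rc()
for n in ['top','scene']: print(stop_pose(read_camera(n)))"
```

```text
t 9.93 tcp stop-frame mm [-208.3 -192.6] z 82.9 toolx angle rel stop deg -0.09 down [-0.01   0.004 -1.   ] F [-0.7 -0.1  0.1] w 0.9
top case in stop mm [   3.2 -163.5] yaw deg 11.16 [8.04470e+01 3.77969e+02 3.30000e-02]
scene case in stop mm [-211.9  -85.1] yaw deg -0.17 [9.7435e+01 1.1884e+02 4.3000e-02]
(array([0.65380059, 0.20564632, 0.08984175]), np.float64(0.004695941619723245), 807)
(array([0.65859997, 0.20157678, 0.086036  ]), np.float64(0.004484717656210906), 1407)
```

Request:
jog_arm --pt "-0.02 -0.02 0 0 0.175 0 0.9" --pt "0 0 0 0 0.175 0 0.9" --pt "0 0 0 0 0.175 0 0.9" --pt "0 0 0 0 0.175 0 0.9" --pt "0 0 0 0 0.175 0 0.9" --pt "0 0 0 0 0.175 0 0.9" --pt "0 0 0 0 0.175 0 0.9" --pt "0 0 0 0 0.175 0 0.9" --pt "0 0 0 0 0.175 0 0.9" --pt "0 0 0 0 0 0 0.9"

```text
time: 11.58
tool_pos: [0.4368, -0.0067, 0.0917]
tcp_rot: [-1.243, 1.21, -1.164]
wrist_force: [0.3, 1.0, -0.9]
width: 0.904
```

```bash
python3 -c "
from h import *
rep()"
```

```text
t 11.57 tcp stop-frame mm [-236.8 -190.1] z 91.7 toolx angle rel stop deg -93.11 down [-0.031  0.006 -0.999] F [ 0.3  1.  -0.9] w 0.9
```

Request:
jog_arm --pt "0 0 0 0.031 -0.054 -0.006 0.9" --pt "0 0 -0.026 0 0 0 0.9" --pt "0 0 -0.024 0 0 0 0.9" --pt "-0.036 0 0 0 0 0 0.9" --pt "-0.036 0 0 0 0 0 0.9" --pt "-0.034 0 0 0 0 0 0.9" --pt "0 0 0 0 0 0 0.9"

```text
time: 12.45
tool_pos: [0.372, 0.096, 0.0887]
tcp_rot: [-1.262, 1.13, -1.122]
wrist_force: [-0.4, -0.2, 0.0]
width: 0.9
```

```bash
python3 -c "
from h import *
rep();rc()"
```

```text
t 12.45 tcp stop-frame mm [-292.4  -82.2] z 88.7 toolx angle rel stop deg -88.55 down [-0.004  0.002 -1.   ] F [-0.4 -0.2  0. ] w 0.9
top case in stop mm [ -26.4 -169.4] yaw deg 1.39 [8.53100e+01 3.72618e+02 3.30000e-02]
scene case in stop mm [-211.5  -85.1] yaw deg -0.62 [9.62980e+01 1.19187e+02 4.30000e-02]
```

Request:
jog_arm --pt "0 0.02 0.003 0 0.025 0 0.9" --pt "0 0.024 0 0 0 0 0.9" --pt "0 0.02 0 0 0 0 0.9" --pt "0 0 0 0 0 0 0.9"

```text
time: 13.15
tool_pos: [0.3771, 0.0909, 0.0238]
tcp_rot: [-1.246, 1.153, -1.149]
wrist_force: [-0.7, -0.0, -0.9]
width: 0.894
```

```bash
python3 -c "
from h import *
rep()"
```

```text
t 13.15 tcp stop-frame mm [-287.7  -87.7] z 23.8 toolx angle rel stop deg -90.55 down [-0.002  0.001 -1.   ] F [-0.7 -0.  -0.9] w 0.89
```

Request:
jog_arm --pt "0 0 0.006 0 -0.01 0 0.9" --pt "0 0 0.009 0 0 0 0.9" --pt "0 0 0.009 0 0 0 0.9" --pt "0 0 0.009 0 0 0 0.9" --pt "0 0 0.009 0 0 0 0.9" --pt "0 0 0.009 0 0 0 0.9" --pt "0 0 0.009 0 0 0 0.9" --pt "0 0 0.009 0 0 0 0.9" --pt "0 0 0.009 0 0 0 0.9" --pt "0 0 0.009 0 0 0 0.9"

```text
time: 14.4
tool_pos: [0.4678, 0.0982, 0.0254]
tcp_rot: [-1.255, 1.149, -1.139]
wrist_force: [-5.8, -0.9, 6.0]
width: 0.902
```

```bash
python3 -c "
from h import *
rep();rc()"
```

```text
t 14.4 tcp stop-frame mm [-196.7  -88.4] z 25.4 toolx angle rel stop deg -89.95 down [-0.007  0.001 -1.   ] F [-5.8 -0.9  6. ] w 0.9
scene case in stop mm [-138.4  -84.2] yaw deg 0.13 [1.01222e+02 1.17872e+02 4.30000e-02]
```

Request:
jog_arm --pt "0 0 0.009 0.007 0 0 0.9" --pt "0 0 0.009 0 0 0 0.9" --pt "0 0 0.009 0 0 0 0.9" --pt "0 0 0.009 0 0 0 0.9" --pt "0 0 0.009 0 0 0 0.9" --pt "0 0 0.009 0 0 0 0.9" --pt "0 0 0.009 0 0 0 0.9" --pt "0 0 0.009 0 0 0 0.9" --pt "0 0 0.005 0 0 0 0.9"

```text
time: 15.72
tool_pos: [0.5487, 0.1053, 0.0252]
tcp_rot: [-1.25, 1.145, -1.142]
wrist_force: [-4.8, -0.4, 4.5]
width: 0.901
```

```bash
python3 -c "
from h import *
rep();rc()"
```

```text
t 15.72 tcp stop-frame mm [-115.5  -88.3] z 25.2 toolx angle rel stop deg -89.96 down [-0.001  0.001 -1.   ] F [-4.8 -0.4  4.5] w 0.9
scene case in stop mm [-58.  -84.6] yaw deg -0.74 [1.00376e+02 1.21449e+02 4.30000e-02]
```

Request:
jog_arm --pt "0 0 0.004 0 0 0 0.9" --pt "0 0 0.004 0 0 0 0.9" --pt "0 0 0.003 0 0 0 0.9"

```text
time: 16.3
tool_pos: [0.5576, 0.1062, 0.0251]
tcp_rot: [-1.252, 1.147, -1.141]
wrist_force: [-4.6, -1.1, 4.6]
width: 0.904
```

Request:
jog_arm --pt "0 0 0.003 0 0 0 0.9" --pt "0 0 0.003 0 0 0 0.9"

```text
time: 16.55
tool_pos: [0.5595, 0.1063, 0.0246]
tcp_rot: [-1.26, 1.154, -1.136]
wrist_force: [-14.9, -1.2, 11.5]
width: 0.903
```

```bash
python3 -c "
from h import *
rep();rc()"
```

```text
t 16.55 tcp stop-frame mm [-104.6  -88.3] z 24.6 toolx angle rel stop deg -89.94 down [-0.014 -0.    -1.   ] F [-14.9  -1.2  11.5] w 0.9
top case in stop mm [-106.9 -634.3] yaw deg -94.01 [1.51192e+02 7.86340e+01 3.90000e-02]
scene case in stop mm [-47.5 -85.2] yaw deg 0.47 [1.00250e+02 1.20721e+02 4.30000e-02]
```

Request:
jog_arm --pt "0 0 0.004 0.014 0 0 0.9" --pt "0 0 0.004 0 0 0 0.9" --pt "0 0 0.003 0 0 0 0.9"

```text
time: 17.12
tool_pos: [0.5593, 0.1063, 0.0228]
tcp_rot: [-1.268, 1.16, -1.133]
wrist_force: [-10.2, -1.4, 8.8]
width: 0.898
```

Request:
jog_arm --pt "0 0 -0.015 0 0 0 0.9" --pt "0 0 -0.02 0 0 0 0.9" --pt "0 -0.03 -0.01 0 0 0 0.6" --pt "0 -0.03 0 0 -0.175 0 0.6" --pt "0 0 0 0 -0.175 0 0.6" --pt "0 0 0 0 -0.175 0 0.6" --pt "0 0 0 0 -0.175 0 0.6" --pt "0 0 0 0 -0.175 0 0.6" --pt "0 0 0 0 -0.175 0 0.6" --pt "0 0 0 0 -0.175 0 0.6"

```text
time: 18.38
tool_pos: [0.5203, 0.1029, 0.0873]
tcp_rot: [-1.563, 0.17, -0.171]
wrist_force: [-0.5, -0.2, 0.1]
width: 0.599
```

Request:
jog_arm --pt "0 0 0 0 -0.175 0 0.6" --pt "0 0 0 0 -0.175 0 0.6" --pt "0 0 0 0 0 0 0.6"

```text
time: 18.75
tool_pos: [0.522, 0.103, 0.0878]
tcp_rot: [-1.567, -0.119, 0.106]
wrist_force: [0.5, 0.6, 0.1]
width: 0.598
```

```bash
python3 -c "
from h import *
rep();rc()"
```

```text
t 18.75 tcp stop-frame mm [-142.3  -88.3] z 87.8 toolx angle rel stop deg 3.17 down [ 0.008  0.002 -1.   ] F [0.5 0.6 0.1] w 0.6
scene case in stop mm [-46.  -85.1] yaw deg 0.05 [9.61820e+01 1.20839e+02 4.30000e-02]
```

Request:
jog_arm --pt "0 0 0 -0.002 0.055 0.008 0.4" --pt "0 0 -0.045 0 0 0 0.4" --pt "0 0 -0.047 0 0 0 0.4" --pt "0.045 0 0 0 0 0 0.4" --pt "0.045 0 0 0 0 0 0.4" --pt "0 0 0 0 0 0 0.4"

```text
time: 19.7
tool_pos: [0.6217, 0.0158, 0.0874]
tcp_rot: [-1.571, -0.061, 0.059]
wrist_force: [-1.0, 0.1, -0.1]
width: 0.398
```

```bash
python3 -c "
from h import *
rep();rc()"
```

```text
t 19.7 tcp stop-frame mm [ -50.7 -183.9] z 87.4 toolx angle rel stop deg -0.67 down [ 0.001 -0.001 -1.   ] F [-1.   0.1 -0.1] w 0.4
```

Request:
jog_arm --pt "0 0.02 0 0 -0.011 0 0.4" --pt "0 0.022 0 0 0 0 0.4" --pt "0 0.018 0 0 0 0 0.4" --pt "0 0 0.007 0 0 0 0.4" --pt "0 0 0.007 0 0 0 0.4" --pt "0 0 0.006 0 0 0 0.4"

```text
time: 20.65
tool_pos: [0.6105, 0.0377, 0.0222]
tcp_rot: [-1.57, -0.065, 0.076]
wrist_force: [0.7, 1.2, 0.7]
width: 0.399
```

```bash
python3 -c "
from h import *
rep();rc()"
```

```text
t 20.65 tcp stop-frame mm [ -59.9 -161.2] z 22.2 toolx angle rel stop deg 0.11 down [-0.007 -0.001 -1.   ] F [0.7 1.2 0.7] w 0.4
scene case in stop mm [-45.8 -85.1] yaw deg 0.07 [9.73180e+01 1.20667e+02 4.30000e-02]
```

Request:
jog_arm --pt "0.01 -0.002 0 0 0 -0.007 0.4" --pt "0 0 0.006 0 0 0 0.4" --pt "0 0 0.006 0 0 0 0.4" --pt "0 0 0.006 0 0 0 0.4" --pt "0 0 0.006 0 0 0 0.4"

```text
time: 21.48
tool_pos: [0.6201, 0.0618, 0.0253]
tcp_rot: [-1.572, -0.072, 0.068]
wrist_force: [-0.2, -2.5, 0.5]
width: 0.398
```

```bash
python3 -c "
from h import *
rep();rc()"
```

```text
t 21.48 tcp stop-frame mm [ -48.2 -138. ] z 25.3 toolx angle rel stop deg 0.09 down [ 0.003 -0.002 -1.   ] F [-0.2 -2.5  0.5] w 0.4
scene case in stop mm [-46.1 -68.9] yaw deg -0.02 [9.63930e+01 1.20522e+02 4.30000e-02]
```

Request:
jog_arm --pt "0 0 0.004 0 0 0 0.4" --pt "0 0 0.004 0 0 0 0.4"

```text
time: 21.92
tool_pos: [0.6193, 0.0698, 0.0252]
tcp_rot: [-1.572, -0.072, 0.069]
wrist_force: [-0.3, -15.9, 1.5]
width: 0.399
```

Request:
jog_arm --pt "0 0 0.003 0 0 0 0.4" --pt "0 0 0.003 0 0 0 0.4"

```text
time: 22.18
tool_pos: [0.6194, 0.0697, 0.0254]
tcp_rot: [-1.582, -0.075, 0.071]
wrist_force: [0.8, -13.9, 0.4]
width: 0.397
```

```bash
python3 -c "
from h import *
rep();rc()"
```

```text
t 22.18 tcp stop-frame mm [ -48.2 -130.1] z 25.4 toolx angle rel stop deg 0.25 down [ 0.003 -0.013 -1.   ] F [  0.8 -13.9   0.4] w 0.4
scene case in stop mm [-45.8 -62.1] yaw deg 0.08 [9.59180e+01 1.20401e+02 4.30000e-02]
```

Request:
jog_arm --pt "0 0 -0.015 0.01 0 0 0.4" --pt "0 0 -0.025 0 0 0 0.4" --pt "0 -0.03 -0.01 0 0 0 0.7" --pt "-0.04 -0.03 0 0 0 0 0.7" --pt "-0.06 0 0 0 0 0 0.7" --pt "-0.06 0 0 0 0 0 0.7" --pt "0 0 0 0 0 0 0.7"

```text
time: 23.25
tool_pos: [0.4598, 0.0033, 0.0856]
tcp_rot: [-1.565, -0.071, 0.069]
wrist_force: [1.1, -0.5, -0.3]
width: 0.696
```

```bash
python3 -c "
from h import *
rep();rc()
p=read_camera('scene'); cv2.imwrite('pics/s2.png',cv2.resize(p['img'][280:400,320:470],(750,600),interpolation=cv2.INTER_CUBIC))
p=read_camera('top'); cv2.imwrite('pics/t2.png',cv2.resize(p['img'][150:240,180:300],(800,600),interpolation=cv2.INTER_CUBIC))"
```

```text
t 23.25 tcp stop-frame mm [-213.1 -182.1] z 85.6 toolx angle rel stop deg 0.09 down [ 0.001  0.005 -1.   ] F [ 1.1 -0.5 -0.3] w 0.7
top case in stop mm [-47.5 -57.4] yaw deg -0.58 [9.89530e+01 1.20155e+02 4.30000e-02]
scene case in stop mm [-45.3 -62.3] yaw deg 0.64 [9.62880e+01 1.20885e+02 4.30000e-02]
```

View pics/s2.png

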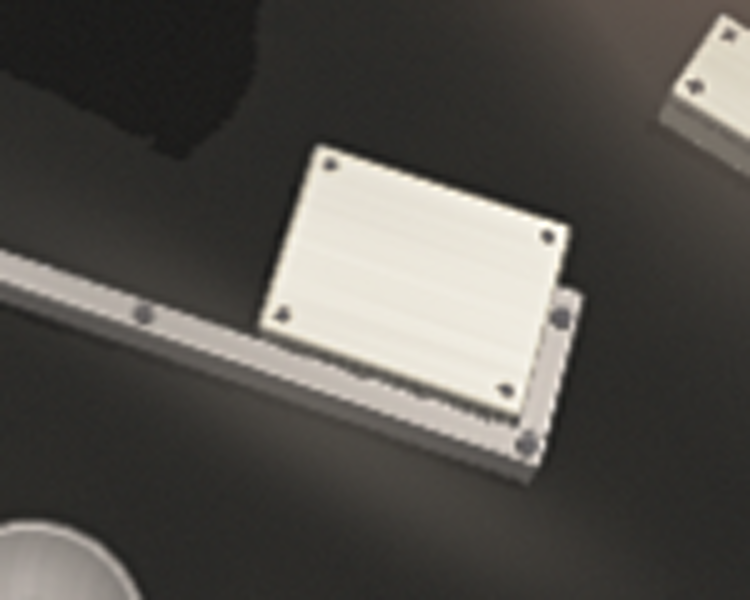

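View pics/t2.png

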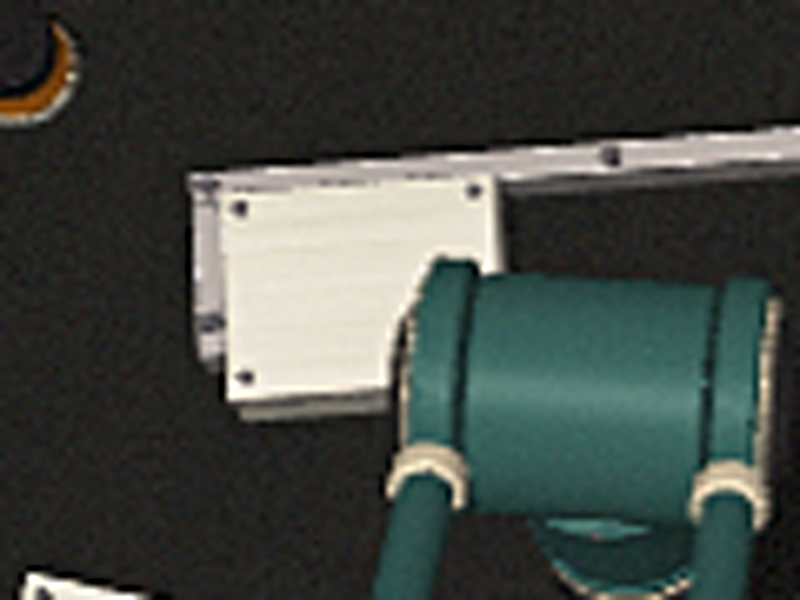

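The scene crop shows the case in the corner: its far side along the long bar from (262,325) to (520,415), and its end at the short bar near (555,310). The top crop agrees, and the case touches both bars. I can't rule out a small residual yaw, so I'll do one last gentle press against the long bar.

Request:
jog_arm --pt "0 -0.01 0 0.005 0.175 0 0.7" --pt "0 0 0 0 0.175 0 0.7" --pt "0 0 0 0 0.175 0 0.7" --pt "0 0 0 0 0.175 0 0.7" --pt "0 0 0 0 0.175 0 0.7" --pt "0 0 0 0 0.175 0 0.7" --pt "0 0 0 0 0.175 0 0.7" --pt "0 0 0 0 0.175 0 0.7" --pt "0 0 0 0 0.15 0 0.7" --pt "0 0 0 0 0 0 0.7"

```text
time: 24.8
tool_pos: [0.4827, 0.0043, 0.1004]
tcp_rot: [-1.221, 1.156, -1.162]
wrist_force: [0.2, -1.2, -0.1]
width: 0.703
```

Request:
jog_arm --pt "-0.04 0 0.02 0 0 0 0.7" --pt "-0.04 0 0.02 0 0 0 0.7" --pt "-0.04 0 0.02 0 0 0 0.7" --pt "0 0 0 0 0 0 0.7"

```text
time: 25.3
tool_pos: [0.5398, 0.1316, 0.1027]
tcp_rot: [-1.224, 1.147, -1.155]
wrist_force: [-0.1, -0.4, 0.6]
width: 0.699
```

```bash
python3 -c "
from h import *
rep()"
```

```text
t 25.3 tcp stop-frame mm [-122.   -61.4] z 102.7 toolx angle rel stop deg -90.75 down [ 0.016  0.011 -1.   ] F [-0.1 -0.4  0.6] w 0.7
```

Request:
jog_arm --pt "0 0 -0.01 -0.017 -0.013 -0.01 0.7" --pt "0 0.03 0 0 0 0 0.7" --pt "0 0.03 0 0 0 0 0.7" --pt "0 0.016 0 0 0 0 0.7" --pt "0 0 0 0 0 0 0.7"

```text
time: 25.92
tool_pos: [0.5271, 0.1274, 0.0247]
tcp_rot: [-1.258, 1.142, -1.14]
wrist_force: [-0.5, 0.5, -0.7]
width: 0.703
```

```bash
python3 -c "
from h import *
rep();rc()"
```

```text
t 25.93 tcp stop-frame mm [-135.1  -64.5] z 24.7 toolx angle rel stop deg -89.67 down [-0.004 -0.004 -1.   ] F [-0.5  0.5 -0.7] w 0.7
scene case in stop mm [-45.6 -62.3] yaw deg 0.22 [9.57560e+01 1.21312e+02 4.30000e-02]
```

Contact is expected near -105, so 30 mm to go.

Request:
jog_arm --pt "0 0 0.008 0.003 0.005 0 0.7" --pt "0 0 0.008 0 0 0 0.7" --pt "0 0 0.005 0 0 0 0.7" --pt "0 0 0.005 0 0 0 0.7" --pt "0 0 0.004 0 0 0 0.7"

```text
time: 26.75
tool_pos: [0.5574, 0.1311, 0.029]
tcp_rot: [-1.257, 1.146, -1.143]
wrist_force: [-13.8, -0.4, 10.7]
width: 0.705
```

Request:
jog_arm --pt "0 0 0.004 0 0 0 0.7" --pt "0 0 0.003 0 0 0 0.7"

```text
time: 27.0
tool_pos: [0.5572, 0.1311, 0.0276]
tcp_rot: [-1.27, 1.158, -1.136]
wrist_force: [-7.3, -0.0, 4.6]
width: 0.7
```

```bash
python3 -c "
from h import *
rep();rc()"
```

```text
t 27.0 tcp stop-frame mm [-104.8  -63.4] z 27.6 toolx angle rel stop deg -89.94 down [-0.023 -0.006 -1.   ] F [-7.3 -0.   4.6] w 0.7
scene case in stop mm [-46.6 -62.3] yaw deg 0.12 [9.77900e+01 1.21047e+02 4.30000e-02]
```

Request:
jog_arm --pt "0 0 -0.015 0 0 0 0.7" --pt "0 0 -0.025 0 0 0 0.7" --pt "0 -0.03 -0.015 0.02 0 0 0.7" --pt "0 -0.05 0 0 0 0 0.7" --pt "0 -0.05 0 0 0 0 0.7" --pt "0.05 -0.05 0 0 0 0 0.7" --pt "0.06 0 0 0 0 0 0.7" --pt "0.06 0 0 0 0 0 0.7" --pt "0.06 0 0 0 0 0 0.7" --pt "0.06 0 0 0 0 0 0.7"

```text
time: 28.45
tool_pos: [0.525, -0.1599, 0.2093]
tcp_rot: [-1.258, 1.131, -1.141]
wrist_force: [0.8, -0.7, 0.8]
width: 0.704
```

```bash
python3 -c "
from h import *
rep();rc();rc()
for n in ['top','scene']:
    p=read_camera(n)
    if n=='top': cv2.imwrite('pics/t3.png',cv2.resize(p['img'][100:300,110:376],(798,600),interpolation=cv2.INTER_CUBIC))
    st=stop_pose(p)[0]; c=case_pose(p)
    if c:
        k,s=np.cos(st[2]),np.sin(st[2]); print(n,'vs own stop fit',np.round((np.array(c[:2])-st[:2])@np.array([[k,-s],[s,k]])*1000,1),np.round(st,4))
    for t in ['small_case','heatsink','spool','jar','meter']:
        for d in spotter.masks_of(p,t)[:1]:
            w=wmask(p,d['mask']); w=w[w[:,2]>.02]; print(t,np.round([w[:,:2].min(0),w[:,:2].max(0)],3).tolist())
"
```

```text
t 28.45 tcp stop-frame mm [-162.5 -350.5] z 209.3 toolx angle rel stop deg -89.36 down [ 0.002 -0.006 -1.   ] F [ 0.8 -0.7  0.8] w 0.7
top case in stop mm [-45.8 -54.6] yaw deg -0.35 [1.00827e+02 1.25509e+02 4.30000e-02]
scene case in stop mm [-45.2 -62.2] yaw deg 0.33 [9.68580e+01 1.20856e+02 4.30000e-02]
top case in stop mm [-48.  -56.2] yaw deg 0.97 [9.63480e+01 1.23368e+02 4.30000e-02]
scene case in stop mm [-45.6 -62.3] yaw deg 0.01 [9.62870e+01 1.21074e+02 4.30000e-02]
top vs own stop fit [-47.6 -60.6] [0.6567 0.2068 0.0765]
small_case [[0.425, 0.22], [0.487, 0.292]]
heatsink [[0.398, -0.422], [0.463, -0.358]]
spool [[0.568, 0.348], [0.619, 0.402]]
jar [[0.695, 0.279], [0.744, 0.327]]
meter [[0.529, -0.478], [0.682, -0.398]]
scene vs own stop fit [-47.1 -60.7] [0.6572 0.2022 0.091 ]
small_case [[0.428, 0.215], [0.489, 0.287]]
heatsink [[0.398, -0.426], [0.464, -0.36]]
spool [[0.567, 0.346], [0.621, 0.398]]
jar [[0.704, 0.276], [0.747, 0.322]]
meter [[0.531, -0.483], [0.685, -0.401]]
```

View pics/t3.png

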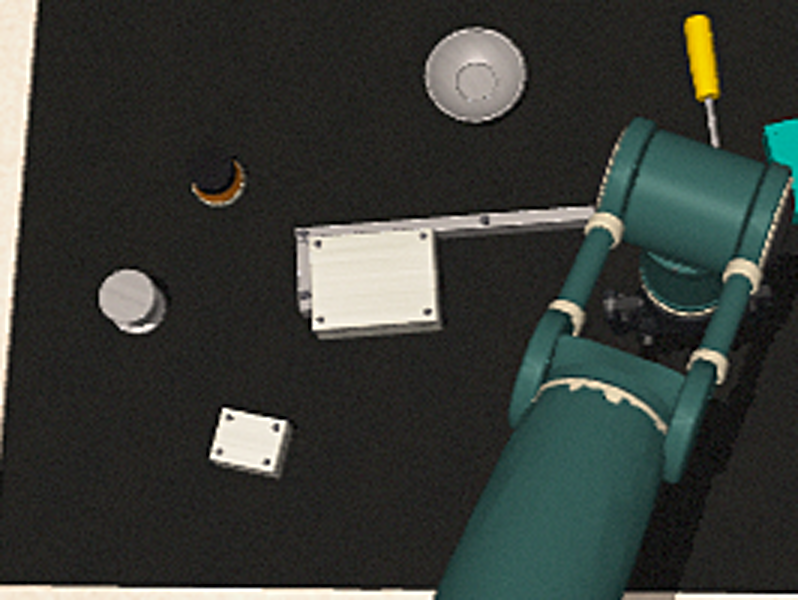

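The top view shows the case seated in the corner at about (375,280) in the crop. The arm is clear and the bystanders have not moved. Both cameras, each against its own stop fit, put the centre at about (-47,-60.6), where (-47,-60) is the target.

```bash
python3 -c "
from h import *
print(bot.finish_job())"
```

```text
the job is handed in; nothing more can be done
None
```

The white aluminium case is seated in the inside corner of the stop, and I've handed the job in. It took about 29 s of the 67 s allowed. I pushed it with the fingers only: along the mat to square it up, against the long bar, along to the short bar, then one last gentle press on the long bar.

**Seating:** measured against each camera's own fit of the stop, the case centre is at (-47.6, -60.6) mm from the top camera and (-47.1, -60.7) mm from the scene camera. The target is (-47, -60) mm. During each final press the case stopped against the bar, with about 14–16 N along the push direction.

**Disagreements:** yaw readings after the last press scattered, about 0 to 0.3° from the scene camera and -0.35 to +1.0° from the top camera. With the averaged stop pose, the two cameras also differed by 6–8 mm along the long bar. I put both down to camera calibration and measurement noise, so small errors in flushness below that can't be ruled out from the images.

**Everything else:** the small box, heat sink, spool, jar and meter read within a few millimetres of their starting positions, which is within measurement noise. The arm finished clear of the case, about 0.3 m away and above the mat.

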